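# Feed a battery cell through the guarded channel of a contact fixture with a push stick

### The arm

A 7-joint arm with a two-finger parallel gripper is mounted at the origin on a cart in front of the work surface, level with it; the furniture and walls round the work are solid. World frame = base frame: x ahead of the robot, y to its left, z up, the work surface at z = 0. Lengths are in m, angles in rad, forces in N, time in s.
With the tool pointing down it reaches from about 0.35 to 0.9 m from the base axis. Payload 19.9 kg.
Tool frame: the origin (TCP) lies at the very end of the fingers, on their centre line; the grasp point (between the pads) lies robot.tcp_to_grasp behind it (robot.tcp_to_grasp is the distance from the TCP to the grasp point, in m); z points along the fingers, y is the line along which they close (so a half turn about z gives the same grasp; the last joint's range is limited). The gripper opens to 85 mm and grips with 20 to 120 N. Pads are 22 mm wide; open, the fingers measure 114 mm over their backs; the gripper's body (76 mm by 85 mm) begins 54 mm behind the grasp point. The pads swing forward as they close: fully open they stand 13 mm farther back than shut.
Start: joints at [1.087, 0.417, -0.01, 1.614, 0.005, 1.111, -0.053], TCP at [0.267, -0.565, 0.231] pointing down, gripper open.
Joint ranges: [-2.81, 2.81], [-0.39, 2.02], [-1.27, 1.25], [0.06, 2.57], [-1.19, 4.33], [0.19, 2], [-2.82, 2.82]. Speed limits (rad/s): [1.89, 1.89, 2.39, 2.39, 3.01, 3.01, 3.01].

### API

Orientations are given as a unit quaternion [x, y, z, w].
In Python, from plant import robot, vision, job gives the robot as it stands.
- The arm moves only by the tool servo_tool, never from a script. Its argument "deltas" is a list of rows, each a list of 2 entries, a list of its own where there are three numbers: the shift along the world's x, y, z in cm, then the turn, a rotation vector about the world's x, y, z in rad. In form: [[[tx, ty, tz], [wx, wy, wz]], ...]. A call has 1 to 12 rows; each row is the pose to reach, as a shift and turn from the pose commanded when the call began; what a row does not reach only later rows make up. A row lasts 1/12 s, in which the tool goes at most 41.7 mm and 7.16 degrees, less where a joint would pass 70% of its speed; a pose out of reach is approached as far as the arm can. A call with a gripper value outside its range is refused whole. "grip" is the opening, from -1 (shut) to 1 (fully open), so that 0 is half open, set as the call begins (left out, the last holds). The fingers move at their own pace and stop on an object; "force" is the grip in N (left out, the last holds). Time passes only in rows, so rows that repeat a pose let the fingers close. It gives the time, the measured TCP pose, the force, the opening and the grip force at its end, in the units of the state.
- robot.observe(): the state, without advancing time (a new reading comes with each control period).
- vision.read_camera(name): name is "scene" or "side" or "wrist"; returns a dict with "image" (384x512x3 uint8, red, green, blue), "K" (3x3 intrinsics, pixels), "position" and "attitude" of the camera in the world; the wrist camera has in their place "T_tool_cam" (4x4, takes a point from camera to tool coordinates, whose origin is the TCP and whose axes are the flange's). Camera axes: x right, y up, looking along -z (the intrinsics and any distortion apply to the point x, -y, -z); pixel columns grow to the right and rows downward; lengths in m; the calibration is good to about 2 mm. A picture is of the moment at which its call begins: read the wrist's pose just before it. There is no depth.
- job.close_job(): hands the job in; it is judged then, once.
The state is a dict: "clock": time; "joint_pos": joint angles; "qvel": joint speeds; "effort": joint torques, N m; "ee_pos": TCP position; "eef_rot": TCP orientation; "wrist_force": force on the tool from outside, world axes, zero at the start; "wrist_torque": the same for the moment, N m; "opening": finger opening in m; "gripper_force": force on a finger pad.
Only numpy, scipy, OpenCV 4.12 (cv2) and the standard library are available. Lean on these libraries where they do the work, as an engineer would, in place of code of your own. Each camera call takes 0.05 s, during which the arm holds its last target. There are 200 camera calls.

### The job

Load the AA cell into the contact fixture: lay it in the open loading bay with its plus end towards the blue contact head, then push it along the channel and under the guard with the wooden push stick, never with the fingers, until it is fully home with the copper latch dropped behind it. Feel your way and do not force it, because too hard a push damages the contact; afterwards lay the push stick flat on the bench, clear of the fixture.

Things in the scene. Friction and masses are not known exactly. Their poses are not given: they have to be found in the camera images.
- rail: Contact fixture fixed on the bench: bright aluminium plate 320 x 64 x 8 mm. Origin on the bench under the channel; x = feed direction (open bay at x -150 to -55 mm, clear-topped guard -54 to 0 mm, then the blue contact head), z up. Channel: centre line y = 0, floor z = 8 mm, 17 mm wide. Guard: 19 mm clear height, top at z = 30 mm. The head reaches up to z = 53 mm (red latch tab).
- bay (a point): Middle of the open loading bay on the channel floor, at x -100 mm, z 8 mm of the rail. Lips here stand 5 mm over the floor; outside them flared sides run out to 18 mm from the centre line, up to 7.5 mm over the floor. The bay's rear end (x -150 mm) is open.
- guard_mouth (a point): Channel floor at the mouth of the guard (rail x -50 mm). The contact head behind the guard is clamped where the last user left it; its place is not reported and varies by 32 mm: once latched, the cell's bay-side end lies 99 to 132 mm beyond this point, and the stick must push it 0.5 to 3 mm farther for the latch to drop.
- rail_end (a point): End of the channel floor behind the head (rail x +170 mm). Feel of the push: 64 mm before home the cell's front lifts the latch (2 to 4 N), then slides with 1 to 3 N; over the last 5 mm the contact plunger adds 5 to 9 N; midway there the latch drops; then comes a rubber stop, 7 N per mm. So push on until the force has risen by 12 to 13 N. Over 22 N on the cell damages the contact.
- cell: AA cell, 50 mm long, 15 mm thick, green and white; lies on its side and does not roll. Origin in the middle of its underside; z up, its length runs along its y axis, 25 mm to either side; the plus end (metal button) is at -y. 24 g.
- cell_plus (a point): Centre of the cell's plus end (end of the button), 7.5 mm above the cell's underside.
- stick: Wooden push stick: slat 180 long, 9 wide, 8 mm high, with an upright grip. Origin on the underside at the pushing end; x points out of that end, the slat runs back to x -180 mm; lies on the bench grip up, 60 g. In use run its underside 0 to 2 mm over the channel floor, so that the latch can drop over the slat behind the cell.
- stick_tip (a point): Centre of the pushing end of the stick, 4 mm above its underside. The latch is a sprung copper lever that comes down to 10.5 mm over the channel floor behind the cell, so it needs the 8 mm slat low in the channel. The plunger then holds the cell back against the latch with about 7 N; a cell that is not latched is pushed back by the plunger.
- stick_grip (a point): Middle of the stick's upright grip, 160 mm behind the pushing end, 32 mm above the underside. The grip is 34 mm long, 14 mm wide and reaches from 8 to 48 mm above the underside; pinch it across its 14 mm width (the stick's y direction).
- spool: Bystander: solder spool, 73 x 58 x 42 mm, origin in the middle of its underside. Leave it alone.
- dish: Bystander: steel screw dish, 96 mm across, 18 mm high, origin in the middle of its underside. Leave it alone.
- cutters: Bystander: red-handled side cutters lying flat, 53 x 138 x 11 mm, origin in the middle of its underside. Leave them alone.

How it is judged:
On the way, in this order (a step that is already met when the one before it is completed fails the run):
1. the cell lies in the open loading bay, let go (x of cell in the frame of rail between -0.13 and -0.068 m and y of cell in the frame of rail between -0.006 and 0.006 m and z of cell in the frame of rail below 0.0115 m and contact force between the fingers and cell below 0.1 N), for 0.2 s.
2. the cell is pressed into the contact head with the push stick (x of cell in the frame of rail above 0.065 m and contact force between stick and cell above 2 N), for 0.04 s.
At the end, for the whole second after the job is handed in: Cell at rest in the contact head, plus end first, clamped end-on between plunger and dropped latch (contact forces on it total over 11 N; unlatched at most 8 N); push stick flat on the bench, grip up (within 0.1 rad), at rest, touching neither fixture nor cell (contact force between cell and anything else above 11 N and x of cell_plus in the frame of rail above 0.092 m and y of cell in the frame of rail between -0.006 and 0.006 m and z of cell in the frame of rail below 0.0115 m and linear speed of cell below 0.005 m/s and height (world z) of stick below 0.005 m and height (world z) of stick_grip between 0.026 and 0.037 m and angle between stick's own z axis and vertical below 0.1 rad and linear speed of stick below 0.01 m/s and contact force between stick and rail below 0.05 N and contact force between stick and cell below 0.05 N).
It fails at once if the stick presses the cell with more than 22 N (contact force between stick and cell above 22 N).
It fails at once if the cell is handled with the fingers once it is at or under the guard (x of cell in the frame of rail above -0.06 m and z of cell in the frame of rail below 0.02 m and y of cell in the frame of rail between -0.01 and 0.01 m and contact force between the fingers and cell above 0.3 N).
It fails at once if a bystander is moved by more than 15 mm (distance of any of spool, dish, cutters from where it was at the start of the episode above 0.015 m).
It also fails if it takes over 69 s, if anything falls off the work surface, if the arm or the gripper's body presses on something with over 40 N, if the wrist force passes 120 N, or if a joint passes its speed limit or range.

## Working session

There is one attempt and no reset: what is moved stays moved. The work goes in short steps, Python scripts to look and compute and a tool call to move; the robot and the scene stay as the last step left them, time stands still between calls to the robot, and variables do not carry over. Pictures are saved under pics/ and viewed, at most 10 in all, crops included, and the job is handed in when it is done.

Besides the shell and the picture viewer there is one more tool, called after ">>>" as name([rows], argument=value, ...), one row to a line, values as JSON. servo_tool: Moves the arm, as the interface text tells. Its arguments: {"type":"object","properties":{"deltas":{"type":"array"},"grip":{"type":"number"},"force":{"type":"number"}},"required":["deltas"]}

```bash
mkdir -p pics; cat > h.py <<'E'
import numpy as np, cv2
from scipy.spatial.transform import Rotation as R
from plant import robot, vision, job
def look(n, fn=None):
    s=robot.observe(); d=vision.read_camera(n)
    if fn: cv2.imwrite('pics/'+fn, d['image'][:,:,::-1])
    K=np.array(d['K'])
    if n=='wrist':
        T=np.eye(4);T[:3,:3]=R.from_quat(s['eef_rot']).as_matrix();T[:3,3]=s['ee_pos'];T=T@np.array(d['T_tool_cam'])
        M,p=T[:3,:3],T[:3,3]
    else:
        a=np.array(d['attitude']); M=a if a.shape==(3,3) else R.from_quat(a).as_matrix(); p=np.array(d['position'])
    return d['image'],K,M,p,d
def ray(K,M,p,u,v,z):
    x=np.linalg.solve(K,[u,v,1.]); r=M@np.array([x[0],-x[1],-x[2]]); return p+r*(z-p[2])/r[2]
def proj(K,M,p,X):
    c=M.T@(np.array(X)-p); q=K@np.array([c[0],-c[1],-c[2]]); return q[:2]/q[2]
E
ls; python3 - <<'E'
from h import *
print(robot.observe(), robot.tcp_to_grasp)
for n in ['scene','side','wrist']:
    I,K,M,p,d=look(n,n+'0.png'); print(n,{k:v for k,v in d.items() if k!='image'})
a=[cv2.imread('pics/%s0.png'%n) for n in ['scene','side']]
E
```

```text
h.py
pics
{'clock': 0.0, 'joint_pos': array([ 1.0875174 ,  0.41799386, -0.01030171,  1.61420545,  0.00468904,
        1.11072376, -0.05298617]), 'qvel': array([-0.00142423, -0.00035412, -0.00087196, -0.00030092,  0.00079801,
       -0.00229077, -0.0018157 ]), 'effort': array([ 2.84065711e-03, -8.64452505e+01,  6.80268724e-01, -4.34917831e+01,
        1.92601781e-02,  7.51452288e-03,  1.30347172e-05]), 'ee_pos': array([ 0.26704923, -0.56466186,  0.23063473]), 'eef_rot': array([ 9.75700979e-01,  2.19105394e-01, -1.84882204e-04, -6.26537778e-04]), 'wrist_force': array([-0.61592274, -0.41327672, -1.25881168]), 'wrist_torque': array([ 0.01994577, -0.00051293, -0.05617776]), 'gripper_force': 0.0, 'opening': 0.08528206147372171} 0.0187
scene {'K': array([[479.30086737,   0.        , 253.16661038],
       [  0.        , 479.30086737, 192.86151043],
       [  0.        ,   0.        ,   1.        ]]), 'position': array([-0.22106353,  0.84433363,  0.68873175]), 'attitude': array([-0.18227294,  0.47003535,  0.8050445 , -0.31264469])}
side {'K': array([[480.46392985,   0.        , 254.89895795],
       [  0.        , 480.46392985, 183.24689916],
       [  0.        ,   0.        ,   1.        ]]), 'position': array([ 0.45355297, -1.06980356,  0.58806435]), 'attitude': array([ 0.52130299, -0.01849184, -0.03203374,  0.8525697 ])}
wrist {'K': array([[276.09684283,   0.        , 252.13690086],
       [  0.        , 276.09684283, 196.66598033],
       [  0.        ,   0.        ,   1.        ]]), 'T_tool_cam': array([[-5.93747795e-04,  9.63491628e-01,  2.67737802e-01,
         6.78812544e-02],
       [ 9.99999808e-01,  5.25011433e-04,  3.28319574e-04,
        -2.99296636e-04],
       [ 1.75767753e-04,  2.67737946e-01, -9.63491755e-01,
        -1.40985146e-01],
       [ 0.00000000e+00,  0.00000000e+00,  0.00000000e+00,
         1.00000000e+00]])}
```

View pics/scene0.png

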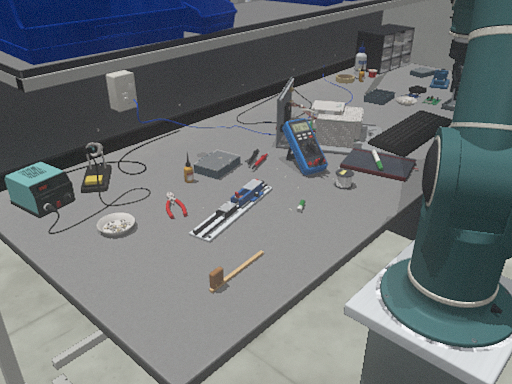

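View pics/side0.png

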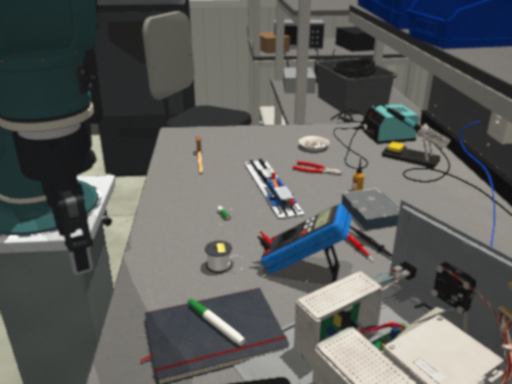

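The scene view shows the rail around (235,208), stick from grip (216,280) to tip (263,254), and cell at (301,206). The side view shows the rail around (275,188), stick from (199,140) to (201,172), and cell at (223,213). I'll take enlarged crops next.

```bash
python3 - <<'E'
from h import *
a=cv2.imread('pics/scene0.png');b=cv2.imread('pics/side0.png')
def c(im,x,y,w,h,W,H): return cv2.resize(im[y:y+h,x:x+w],(W,H),interpolation=cv2.INTER_CUBIC)
L=c(a,185,170,133,100,800,600)[:, :]
top=np.hstack([c(a,187,172,100,75,400,300),c(b,235,150,80,60,400,300)])
bot=np.hstack([c(a,200,195,120,100,400,300)[:, :],c(b,190,130,60,100,400,300)])
cv2.imwrite('pics/m1.png',np.vstack([top,bot]))
Ks={}
for n,pts in dict(scene=[(193,232),(273,186),(301,206),(216,288),(263,254)],side=[(250,160),(300,213),(223,215),(199,145),(201,172)]).items():
    I,K,M,p,d=look(n); print(n,[ray(K,M,p,*q,0.008).round(3).tolist() for q in pts])
E
```

```text
scene [[0.569, 0.205, 0.008], [0.577, -0.116, 0.008], [0.445, -0.08, 0.008], [0.372, 0.313, 0.008], [0.377, 0.155, 0.008]]
side [[0.533, 0.21, 0.008], [0.631, -0.102, 0.008], [0.449, -0.097, 0.008], [0.381, 0.336, 0.008], [0.392, 0.14, 0.008]]
```

View pics/m1.png

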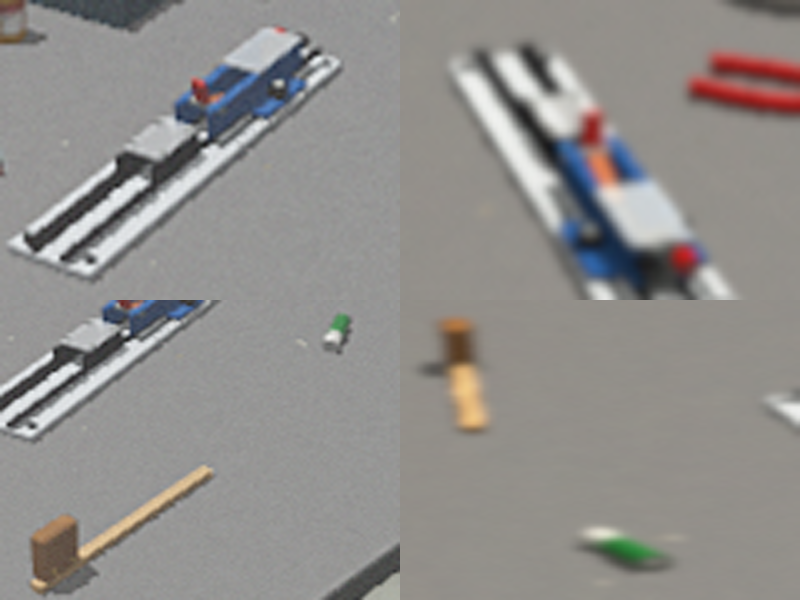

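>>> servo_tool([
  [[1.3,4,0],[0,0,0]],
  [[2.6,8,0],[0,0,0]],
  [[3.9,12,0],[0,0,0]],
  [[5.2,16,0],[0,0,0]],
  [[6.5,20,0],[0,0,0]],
  [[7.8,24,0],[0,0,0]],
  [[9.1,28,0],[0,0,0]],
  [[10.4,32,0],[0,0,0]],
  [[11.7,36,0],[0,0,0]],
  [[13,40,0],[0,0,0]],
  [[14.3,44,0],[0,0,0]],
  [[15.5,47,-1],[0,0,0]],
])

```text
clock: 1.25
ee_pos: [0.4231, -0.0925, 0.2227]
eef_rot: [0.976, 0.219, 0.001, 0.001]
wrist_force: [1.1, -0.4, 0.2]
opening: 0.0852
gripper_force: 0.0
```

>>> servo_tool([
  [[0,0,-2],[0,0,0]],
  [[0,0,-2],[0,0,0]],
  [[0,0,-2],[0,0,0]],
])

```text
clock: 1.5
ee_pos: [0.4218, -0.095, 0.201]
eef_rot: [0.976, 0.219, -0.001, -0.0]
wrist_force: [-0.4, -0.0, -0.3]
opening: 0.0855
gripper_force: 0.0
```

```bash
python3 - <<'E'
from h import *
s=robot.observe();print(s['clock'],s['ee_pos'],s['eef_rot'],s['wrist_force'])
I,K,M,p,d=look('wrist','w1.png')
E
```

```text
1.5 [ 0.42176092 -0.09497779  0.20104674] [ 9.75658881e-01  2.19292113e-01 -7.38556162e-04 -4.15513630e-04] [-0.36338516 -0.02727405 -0.27658591]
```

View pics/w1.png

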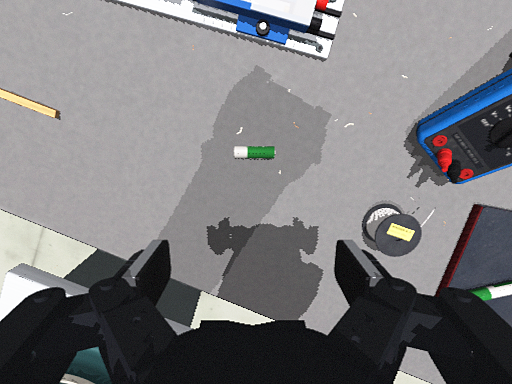

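The wrist view shows the cell from (234,152), white, to (276,152), green. The rail end is at (331,57) and the stick tip at (59,116). I'll measure these and zoom in on the cell.

```bash
python3 - <<'E'
from h import *
I,K,M,p,d=look('wrist','w1b.png')
im=cv2.imread('pics/w1b.png')
cv2.imwrite('pics/m2.png',np.hstack([cv2.resize(im[137:167,225:285],(400,200),interpolation=cv2.INTER_CUBIC),cv2.resize(im[0:70,105:345],(400,200),interpolation=cv2.INTER_AREA)]))
hsv=cv2.cvtColor(im,cv2.COLOR_BGR2HSV)
m=((hsv[...,0]>40)&(hsv[...,0]<85)&(hsv[...,1]>120)).astype(np.uint8);m[200:]=0;m[:,300:]=0
v,u=np.nonzero(m);print('green',u.min(),u.max(),v.min(),v.max())
for q in [(234,152.5),(247,152.5),(274,152.5),(277,152.5)]: print(q,ray(K,M,p,*q,0.0075 if 0 else 0.012).round(4))
for q,z in [((331,57),.008),((107,0),.008),((59,116),.008)]: print(q,ray(K,M,p,*q,z).round(4))
E
```

```text
green 247 273 147 157
(234, 152.5) [ 0.4402 -0.0626  0.012 ]
(247, 152.5) [ 0.4468 -0.0766  0.012 ]
(274, 152.5) [ 0.4605 -0.1057  0.012 ]
(277, 152.5) [ 0.4621 -0.1089  0.012 ]
(331, 57) [ 0.5808 -0.1164  0.008 ]
(107, 0) [0.528  0.1234 0.008 ]
(59, 116) [0.3914 0.139  0.008 ]
```

View pics/m2.png

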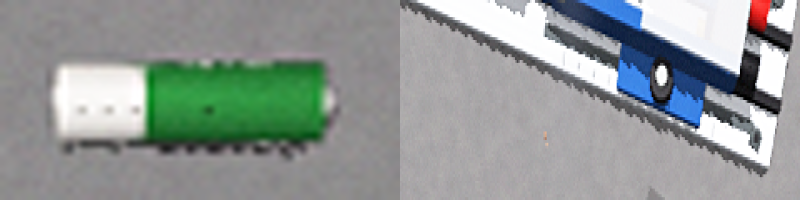

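The metal button is on the green end, so plus is at (0.461,-0.107), pointing at about -65°. The rail feed direction is about -77.6°. I'll turn the tool -90° over the cell and take a close look.

>>> servo_tool([
  [[0.3,0.1,-1],[0,0,-0.12]],
  [[0.6,0.2,-2],[0,0,-0.24]],
  [[0.9,0.3,-3],[0,0,-0.36]],
  [[1.2,0.4,-4],[0,0,-0.48]],
  [[1.5,0.5,-5],[0,0,-0.6]],
  [[1.8,0.6,-6],[0,0,-0.72]],
  [[2.1,0.7,-7],[0,0,-0.84]],
  [[2.4,0.8,-8],[0,0,-0.96]],
  [[2.7,0.9,-9],[0,0,-1.08]],
  [[2.9,0.9,-10],[0,0,-1.2]],
  [[2.9,0.9,-10],[0,0,-1.32]],
  [[2.9,0.9,-10],[0,0,-1.44]],
])

```text
clock: 2.6
ee_pos: [0.4514, -0.087, 0.1016]
eef_rot: [0.876, -0.482, 0.0, 0.0]
wrist_force: [-0.7, -0.8, 1.0]
opening: 0.0855
gripper_force: 0.0
```

>>> servo_tool([
  [[0,0,0],[0,0,-0.12]],
  [[0,0,0],[0,0,-0.13]],
  [[0,0,0],[0,0,-0.13]],
])

```text
clock: 2.85
ee_pos: [0.4516, -0.0866, 0.1019]
eef_rot: [0.846, -0.534, 0.001, -0.0]
wrist_force: [-0.1, -0.5, 0.4]
opening: 0.0853
gripper_force: 0.0
```

```bash
python3 - <<'E'
from h import *
s=robot.observe();print(s['clock'],s['ee_pos'],s['eef_rot'],s['joint_pos'].round(2)); Rm=R.from_quat(s['eef_rot']).as_matrix(); print(np.degrees(np.arctan2(Rm[1,0],Rm[0,0])))
I,K,M,p,d=look('wrist','w2.png')
im=cv2.imread('pics/w2.png')
hsv=cv2.cvtColor(im,cv2.COLOR_BGR2HSV)
m=((hsv[...,0]>40)&(hsv[...,0]<85)&(hsv[...,1]>120)).astype(np.uint8)
n,l,st,c=cv2.connectedComponentsWithStats(m)
for i in range(1,n):
  if st[i,4]>80: 
    print(st[i],c[i],ray(K,M,p,*c[i],.013).round(4)); r=cv2.minAreaRect(np.argwhere(l==i)[:,::-1].astype(np.float32)); b=cv2.boxPoints(r); print([ray(K,M,p,*q,.0075).round(4).tolist() for q in b])
E
```

```text
2.85 [ 0.45160196 -0.08661968  0.10194167] [ 8.45545687e-01 -5.33902772e-01  5.51046216e-04 -1.30878229e-04] [ 0.22  0.31 -0.12  2.12  0.06  0.71 -2.63]
-64.53909138693967
[245 177  16  37 531] [252.34463277 194.93032015] [ 0.4539 -0.0913  0.013 ]
[[0.4659, -0.1017, 0.0075], [0.4541, -0.1073, 0.0075], [0.4398, -0.0777, 0.0075], [0.4519, -0.0719, 0.0075]]
```

View pics/w2.png

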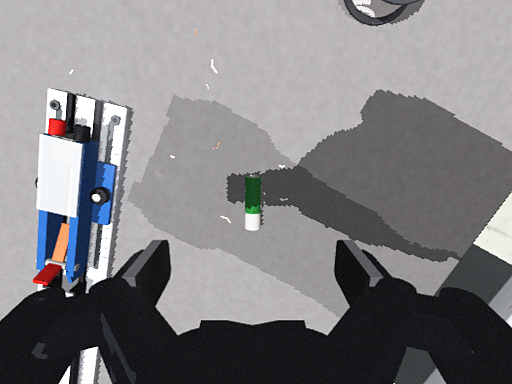

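The cell centre is at about (0.4506,-0.084). Joint 7 is near its limit in this orientation (-2.63), so I'll take the opposite half turn.

>>> servo_tool([
  [[0,0,0],[0,0,0.12]],
  [[0,0,0],[0,0,0.24]],
  [[0,0,0],[0,0,0.36]],
  [[0,0,0],[0,0,0.48]],
  [[0,0,0],[0,0,0.6]],
  [[0,0,0],[0,0,0.72]],
  [[0,0,0],[0,0,0.84]],
  [[0,0,0],[0,0,0.96]],
  [[0,0,0],[0,0,1.08]],
  [[0,0,0],[0,0,1.2]],
  [[0,0,0],[0,0,1.32]],
  [[0,0,0],[0,0,1.44]],
])

```text
clock: 3.9
ee_pos: [0.4514, -0.0864, 0.1016]
eef_rot: [0.987, 0.16, 0.0, 0.0]
wrist_force: [-0.2, -0.5, 0.1]
opening: 0.0854
gripper_force: 0.0
```

>>> servo_tool([
  [[0,0,0],[0,0,0.12]],
  [[0,0,0],[0,0,0.24]],
  [[0,0,0],[0,0,0.36]],
  [[0,0,0],[0,0,0.48]],
  [[0,0,0],[0,0,0.6]],
  [[0,0,0],[0,0,0.72]],
  [[0,0,0],[0,0,0.84]],
  [[0,0,0],[0,0,0.96]],
  [[0,0,0],[0,0,1.08]],
  [[0,0,0],[0,0,1.2]],
  [[0,0,0],[0,0,1.32]],
  [[0,0,0],[0,0,1.44]],
])

```text
clock: 4.9
ee_pos: [0.4514, -0.0865, 0.1016]
eef_rot: [0.637, 0.771, -0.0, 0.0]
wrist_force: [-0.7, -0.7, 0.4]
opening: 0.0852
gripper_force: 0.0
```

>>> servo_tool([
  [[0,0.1,0],[0,0,0.12]],
  [[0,0.1,-2],[0,0,0.24]],
  [[0,0.1,-4],[0,0,0.257]],
  [[0,0.1,-5],[0,0,0.257]],
  [[0,0.1,-5],[0,0,0.257]],
])

```text
clock: 5.32
ee_pos: [0.4503, -0.0851, 0.0499]
eef_rot: [0.536, 0.844, -0.0, -0.001]
wrist_force: [-1.0, 0.1, 0.3]
opening: 0.0855
gripper_force: 0.0
```

```bash
cat > st.py <<'E'
from h import *
s=robot.observe();Rm=R.from_quat(s['eef_rot']).as_matrix()
print('t',s['clock'],'p',s['ee_pos'].round(4),'yaw',np.degrees(np.arctan2(Rm[1,0],Rm[0,0])).round(2),'zax',Rm[:,2].round(4),'F',s['wrist_force'].round(2),'j',s['joint_pos'].round(2),'op',s['opening'])
E
python3 st.py; python3 - <<'E'
from h import *
I,K,M,p,d=look('wrist','w3.png')
im=cv2.imread('pics/w3.png')
hsv=cv2.cvtColor(im,cv2.COLOR_BGR2HSV)
m=((hsv[...,0]>40)&(hsv[...,0]<85)&(hsv[...,1]>120)).astype(np.uint8)
n,l,st,c=cv2.connectedComponentsWithStats(m)
for i in range(1,n):
  if st[i,4]>80: print(st[i],c[i],ray(K,M,p,*c[i],.013).round(4))
E
```

```text
t 5.3167 p [ 0.4503 -0.0851  0.0499] yaw 115.12 zax [-2.4e-03  8.0e-04 -1.0e+00] F [-1.03  0.12  0.31] j [ 0.71  0.51 -0.7   2.13  0.52  0.68  0.09] op 0.0854641346603725
[244 208  19  44 773] [252.71410091 229.69340233] [ 0.4528 -0.0894  0.013 ]
```

>>> servo_tool([
  [[0,0.15,-2],[0,0,0]],
  [[0,0.15,-3.4],[0,0,0]],
  [[0,0.15,-4.4],[0,0,0]],
  [[0,0.15,-4.4],[0,0,0]],
])

```text
clock: 5.7
ee_pos: [0.451, -0.0834, 0.0067]
eef_rot: [0.537, 0.844, -0.0, -0.0]
wrist_force: [-1.3, 0.8, -0.1]
opening: 0.0857
gripper_force: 0.0
```

>>> servo_tool([
  [[0,0,0],[0,0,0]],
  [[0,0,0],[0,0,0]],
  [[0,0,0],[0,0,0]],
  [[0,0,0],[0,0,0]],
  [[0,0,0],[0,0,0]],
  [[0,0,0],[0,0,0]],
  [[0,0,0],[0,0,0]],
  [[0,0,0],[0,0,0]],
], grip=-1, force=25)

```text
clock: 6.37
ee_pos: [0.4514, -0.0836, 0.0076]
eef_rot: [0.537, 0.844, -0.0, 0.0]
wrist_force: [-2.7, 0.2, 8.2]
opening: 0.0137
gripper_force: 26.1
```

>>> servo_tool([
  [[0,0,1.5],[0,0,0]],
  [[0,0,4.5],[0,0,0]],
  [[0,0,8],[0,0,0]],
  [[2,2.5,11],[0,0,-0.1]],
  [[4,5,14],[0,0,-0.2]],
  [[6,8,16],[0,0,-0.22]],
  [[8,11,16],[0,0,-0.22]],
  [[10,13,16],[0,0,-0.22]],
  [[11,14,16],[0,0,-0.22]],
  [[11,14,16],[0,0,-0.22]],
  [[11,14,16],[0,0,-0.22]],
])

```text
clock: 7.28
ee_pos: [0.5611, 0.0572, 0.167]
eef_rot: [0.625, 0.78, -0.0, -0.0]
wrist_force: [-0.8, -0.5, -0.8]
opening: 0.0135
gripper_force: 25.1
```

```bash
python3 st.py; python3 - <<'E'
from h import *
I,K,M,p,d=look('wrist','w4.png')
np.savez('w4.npz',K=K,M=M,p=p)
E
```

```text
t 7.2833 p [0.5611 0.0572 0.167 ] yaw 102.57 zax [-7.e-04  3.e-04 -1.e+00] F [-0.82 -0.5  -0.84] j [ 0.44  0.49 -0.77  1.81  0.39  1.   -0.27] op 0.013502290217870097
```

View pics/w4.png

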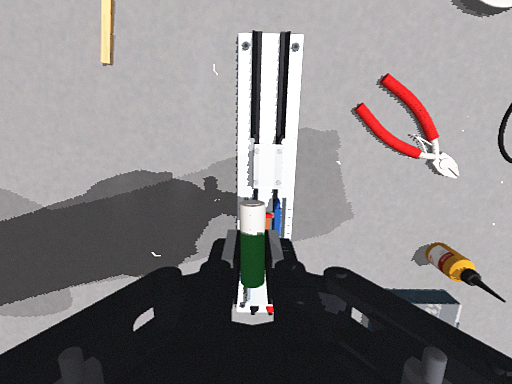

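The wrist view shows the plate's rear corners at (237,34) and (303,34), the channel between the dark lips near column 271, the guard's front edge at row ~143, and the stick tip at (107,64). I'll compute the rail line from these.

```bash
python3 - <<'E'
from h import *
z=np.load('w4.npz');K,M,p=z['K'],z['M'],z['p']
im=cv2.imread('pics/w4.png');g=cv2.cvtColor(im,cv2.COLOR_BGR2GRAY).astype(int)
for v in (60,75,95,110,125):
    r=g[v,225:315]; b=np.where((r[:-1]<90)!=(r[1:]<90))[0]+225; w=np.where(r>200)[0]+225
    print(v,b,w.min(),w.max())
    print('  plate ctr',((ray(K,M,p,w.min()-.5,v,.008)+ray(K,M,p,w.max()+.5,v,.008))/2).round(4))
for v in (150,165,185):
    w=np.where(g[v,240:300]>190)[0]+240; print(v,w.min(),w.max())
print([ray(K,M,p,u,34,.008).round(4) for u in (237,303)])
print('guard edge',ray(K,M,p,268,143,.03).round(4))
hsv=cv2.cvtColor(im,cv2.COLOR_BGR2HSV)
m=((hsv[...,0]>10)&(hsv[...,0]<28)&(hsv[...,1]>80)&(hsv[...,2]>120)).astype(np.uint8);m[100:]=0;m[:,150:]=0
v,u=np.nonzero(m);print('stick',u.min(),u.max(),v.max())
for vv in (5,30,60): 
  uu=u[v==vv];print(vv,uu.min(),uu.max(),ray(K,M,p,(uu.min()+uu.max())/2,vv,.008).round(4))
print(ray(K,M,p,107,64,.008).round(4))
E
```

```text
60 [235 237 251 260 278 288] 238 301
  plate ctr [0.5505 0.1834 0.008 ]
75 [236 237 251 260 278 287] 238 300
  plate ctr [0.5532 0.1699 0.008 ]
95 [250 259 277 286] 238 299
  plate ctr [0.5571 0.1514 0.008 ]
110 [235 236 250 259 276 285] 238 298
  plate ctr [0.56  0.137 0.008]
125 [250 258 275 284] 238 297
  plate ctr [0.563  0.1223 0.008 ]
150 240 296
165 240 295
185 240 294
[array([0.5144, 0.1989, 0.008 ]), array([0.5768, 0.2128, 0.008 ])]
guard edge [0.5663 0.1057 0.03  ]
stick 101 113 63
5 101 113 [0.3894 0.1962 0.008 ]
30 101 112 [0.3906 0.175  0.008 ]
60 104 112 [0.3941 0.1486 0.008 ]
[0.3935 0.1448 0.008 ]
```

>>> servo_tool([
  [[-0.1,3,0],[0,0,-0.006]],
  [[-0.3,6.5,0],[0,0,-0.006]],
  [[-0.5,9.7,-2],[0,0,-0.006]],
  [[-0.5,9.7,-5.5],[0,0,-0.006]],
  [[-0.5,9.7,-9],[0,0,-0.006]],
  [[-0.5,9.7,-12],[0,0,-0.006]],
  [[-0.5,9.7,-13.7],[0,0,-0.006]],
  [[-0.5,9.7,-13.7],[0,0,-0.006]],
  [[-0.5,9.7,-13.7],[0,0,-0.006]],
])

```text
clock: 8.08
ee_pos: [0.5558, 0.1527, 0.0304]
eef_rot: [0.629, 0.778, -0.001, -0.0]
wrist_force: [0.3, 0.6, -0.2]
opening: 0.0137
gripper_force: 25.1
```

```bash
python3 st.py; python3 - <<'E'
from h import *
I,K,M,p,d=look('wrist','w5.png')
np.savez('w5.npz',K=K,M=M,p=p)
im=cv2.imread('pics/w5.png'); cv2.imwrite('pics/w5c.png',cv2.resize(im[20:320,130:390],(780,600)[:2],interpolation=cv2.INTER_CUBIC))
E
```

```text
t 8.0833 p [0.5558 0.1527 0.0304] yaw 102.1 zax [-1.2e-03 -3.0e-04 -1.0e+00] F [ 0.32  0.62 -0.16] j [ 0.17  0.7  -0.65  1.85  0.57  0.79 -0.57] op 0.01372982704578984
```

View pics/w5c.png

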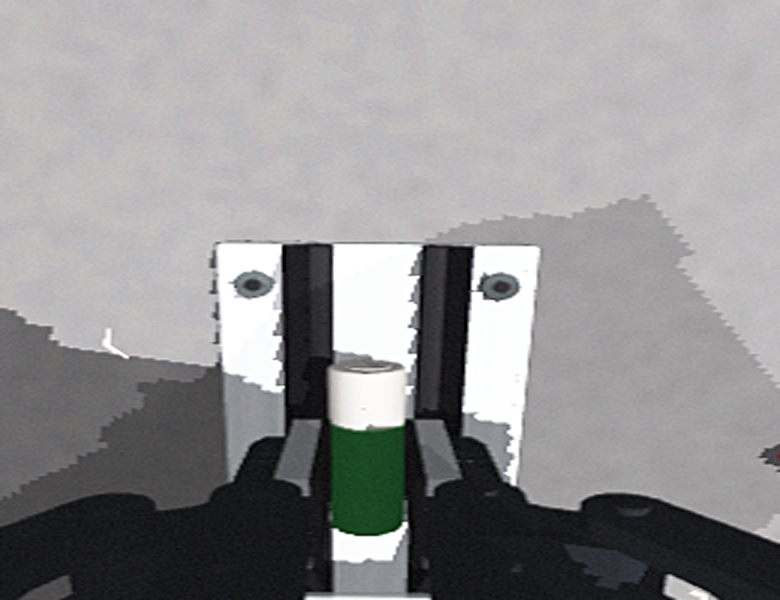

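The cell is centred on crop column 367. The channel floor is centred on about 377 at row 250 and 370 at row 550, so it is offset slightly right and turned by about 1°.

```bash
python3 - <<'E'
from h import *
z=np.load('w5.npz');K,M,p=z['K'],z['M'],z['p']
im=cv2.imread('pics/w5.png')
c=lambda u,v,h: ray(K,M,p,130+u/3,20+v/2,h)
n=None
for a,b,h in [((377.5,250),(370,550),.008),((218,250),(226,450),.008),((540,250),(518,480),.008),((379.5,245),(369,550),.008)]:
    A,B=c(*a,h),c(*b,h);print(A.round(4),B.round(4),np.degrees(np.arctan2(*(A-B)[1::-1])))
A=c(217,243,.008);B=c(541,246,.008);print('edge',A,B,np.degrees(np.arctan2(*(B-A)[1::-1]))+90)
s=robot.observe()['ee_pos'];A,B=c(377.5,250,.008),c(370,550,.008);t=(s[1]-B[1])/(A-B)[1];print('channel at tcp y: x=',(B+t*(A-B))[0], s)
E
```

```text
[0.5466 0.206  0.008 ] [0.5664 0.1071 0.008 ] 101.30502071120186
[0.5162 0.1995 0.008 ] [0.5283 0.137  0.008 ] 100.86892889462516
[0.5775 0.2126 0.008 ] [0.5924 0.1398 0.008 ] 101.57772881097574
[0.5467 0.2075 0.008 ] [0.5661 0.1071 0.008 ] 100.9740002904884
edge [0.51573142 0.20147384 0.008     ] [0.57739159 0.21378433 0.008     ] 101.29068093578614
channel at tcp y: x= 0.5571744749278524 [0.55656026 0.15311982 0.03138036]
```

>>> servo_tool([
  [[0,0.4,0],[0,0,-0.014]],
  [[0,0.4,-0.6],[0,0,-0.014]],
  [[0,0.4,-1],[0,0,-0.014]],
  [[0,0.4,-1.25],[0,0,-0.014]],
  [[0,0.4,-1.4],[0,0,-0.014]],
  [[0,0.4,-1.4],[0,0,-0.014]],
])

```text
clock: 8.63
ee_pos: [0.5561, 0.1574, 0.0159]
eef_rot: [0.634, 0.774, -0.0, -0.0]
wrist_force: [-0.6, 0.4, 0.3]
opening: 0.0136
gripper_force: 25.1
```

```bash
python3 st.py
```

```text
t 8.6333 p [0.5561 0.1574 0.0159] yaw 101.35 zax [-5.e-04 -2.e-04 -1.e+00] F [-0.58  0.41  0.3 ] j [ 0.15  0.72 -0.63  1.85  0.59  0.77 -0.6 ] op 0.0135759943845953
```

>>> servo_tool([
  [[0,0,0],[0,0,0]],
  [[0,0,0],[0,0,0]],
  [[0,0,0],[0,0,0]],
  [[0,0,0],[0,0,0]],
  [[0,0,0.5],[0,0,0]],
  [[0,0,2],[0,0,0]],
  [[0,0,5],[0,0,0]],
  [[0,0,9],[0,0,0]],
  [[0,0,10],[0,0,0]],
  [[0,0,10],[0,0,0]],
], grip=0.1)

```text
clock: 9.47
ee_pos: [0.5579, 0.1582, 0.1208]
eef_rot: [0.634, 0.774, 0.002, 0.002]
wrist_force: [0.1, -0.4, -0.5]
opening: 0.047
gripper_force: 0.0
```

```bash
python3 st.py; python3 - <<'E'
from h import *
I,K,M,p,d=look('wrist','w6.png')
np.savez('w6.npz',K=K,M=M,p=p)
E
```

```text
t 9.4667 p [0.5579 0.1582 0.1208] yaw 101.35 zax [ 5.7e-03  9.0e-04 -1.0e+00] F [ 0.15 -0.44 -0.54] j [ 0.23  0.57 -0.73  1.81  0.47  0.94 -0.51] op 0.046984860759071385
```

View pics/w6.png

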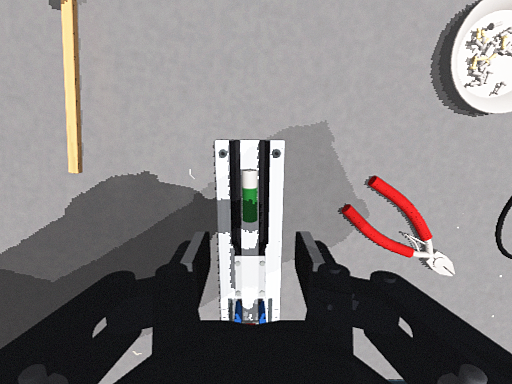

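The cell lies in the channel between the plate's rear end (row 140) and the guard (row 255), green end towards the guard. The stick tip is at (75,173). I'll measure the stick line.

```bash
python3 - <<'E'
from h import *
z=np.load('w6.npz');K,M,p=z['K'],z['M'],z['p']
im=cv2.imread('pics/w6.png');hsv=cv2.cvtColor(im,cv2.COLOR_BGR2HSV);g=cv2.cvtColor(im,cv2.COLOR_BGR2GRAY).astype(int)
m=((hsv[...,0]>10)&(hsv[...,0]<28)&(hsv[...,1]>80)&(hsv[...,2]>120)).astype(np.uint8);m[200:]=0;m[:,110:]=0
v,u=np.nonzero(m);print(v.min(),v.max())
P=[]
for vv in range(20,170,10):
  uu=u[v==vv];P.append(ray(K,M,p,uu.mean(),vv,.008))
P=np.array(P);d=np.linalg.svd(P-P.mean(0))[2][0];d*=np.sign(d[1]);print('rear dir',np.degrees(np.arctan2(d[1],d[0])))
tip=ray(K,M,p,u[v>168].mean(),v.max()+.5,.008);tip=P.mean(0)+d*((tip-P.mean(0))@d);print('tip',tip,'grip',tip+.16*d)
print('cell ends',ray(K,M,p,249.5,170,.0155),ray(K,M,p,249.5,223,.0155))
print('rear corners',ray(K,M,p,215,140,.008),ray(K,M,p,284.5,140,.008))
for vv in (150,160,230,245):
  r=g[vv,210:290];print(vv,np.where((r[:-1]<90)!=(r[1:]<90))[0]+210)
E
```

```text
0 173
rear dir 93.20361698674733
tip [0.39236293 0.14568732 0.008     ] grip [0.38342141 0.30543728 0.008     ]
cell ends [0.55132868 0.18203947 0.0155    ] [0.56119538 0.13206575 0.0155    ]
rear corners [0.5157517  0.20148795 0.008     ] [0.57725182 0.21376896 0.008     ]
150 [228 239 258 269 272 273]
160 [229 239 258 269]
230 [217 230 240 258 267]
245 [232 240 257 265]
```

>>> servo_tool([
  [[-2.5,1.4,0],[0,0,-0.03]],
  [[-5,2.8,0],[0,0,-0.06]],
  [[-7.5,4.2,0],[0,0,-0.1]],
  [[-10,5.6,0],[0,0,-0.142]],
  [[-12.5,7,0],[0,0,-0.142]],
  [[-15,8.4,0],[0,0,-0.142]],
  [[-17.2,9.7,0],[0,0,-0.142]],
  [[-17.2,9.7,0],[0,0,-0.142]],
  [[-17.2,9.7,0],[0,0,-0.142]],
], grip=0.2)

```text
clock: 10.27
ee_pos: [0.3833, 0.2548, 0.1162]
eef_rot: [0.686, 0.727, -0.0, 0.0]
wrist_force: [0.7, 0.0, -1.3]
opening: 0.0514
gripper_force: 0.0
```

```bash
python3 st.py; python3 - <<'E'
from h import *
I,K,M,p,d=look('wrist','w7.png')
np.savez('w7.npz',K=K,M=M,p=p)
E
```

```text
t 10.2667 p [0.3833 0.2548 0.1162] yaw 93.34 zax [-3.e-04 -6.e-04 -1.e+00] F [ 0.68  0.04 -1.29] j [ 0.02  0.39 -0.79  2.09  0.38  0.81 -0.94] op 0.05142432833192126
```

View pics/w7.png

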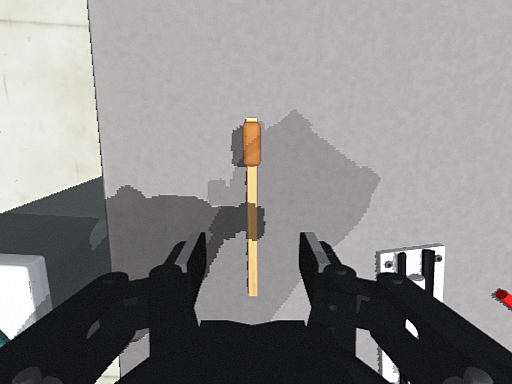

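The stick's grip top spans cols 243–261 and rows 121–165, and the slat runs to its tip at (253,296). I'll measure by code from here, as the picture budget is used up.

```bash
python3 - <<'E'
from h import *
z=np.load('w7.npz');K,M,p=z['K'],z['M'],z['p']
im=cv2.imread('pics/w7.png');hsv=cv2.cvtColor(im,cv2.COLOR_BGR2HSV)
m=((hsv[...,0]>5)&(hsv[...,0]<28)&(hsv[...,1]>80)).astype(np.uint8);m[:110]=0;m[310:]=0;m[:,:225]=0;m[:,280:]=0
for v in list(range(116,172,4))+[180,190,200,220,240,260,280,290,294,296,298]:
    u=np.nonzero(m[v])[0]
    if len(u): print(v,u.min(),u.max(),hsv[v,int(u.mean())])
P=[]
for v in [175,180,190,195,245,260,270,280,290]:
    u=np.nonzero(m[v])[0];P.append(ray(K,M,p,u.mean(),v,.008))
P=np.array(P);d=np.linalg.svd(P-P.mean(0))[2][0];d*=np.sign(d[1]);print('rear',np.degrees(np.arctan2(d[1],d[0])))
vm=np.nonzero(m[:,253])[0].max();t=ray(K,M,p,253,vm+.5,.008);t=P.mean(0)+d*((t-P.mean(0))@d);print('tip',t,'grip',t+.16*d)
print('griptop ctr',ray(K,M,p,252.5,143,.048), ray(K,M,p,252.5,121.5,.048),ray(K,M,p,252.5,164.5,.048))
E
```

```text
120 246 256 [ 30  49 255]
124 244 259 [ 14 163 204]
128 242 260 [ 15 157 227]
132 243 260 [ 15 162 227]
136 243 260 [ 14 163 224]
140 243 260 [ 13 158 213]
144 243 260 [ 14 164 191]
148 243 260 [ 14 163 203]
152 243 260 [ 14 161 198]
156 243 260 [ 14 164 212]
160 243 260 [ 14 163 210]
164 244 258 [ 14 172 165]
168 247 256 [ 22  97 251]
180 247 256 [ 22  95 247]
190 247 256 [ 21  99 247]
200 247 256 [ 21  99 247]
220 248 256 [ 16 127 131]
240 248 256 [ 14 135 100]
260 248 256 [ 20 104 243]
280 248 256 [ 20 108 238]
290 248 256 [ 19 106 240]
294 249 257 [ 19 112 240]
rear 93.57173079761029
tip [0.38940895 0.14714045 0.008     ] grip [0.37944126 0.30682967 0.008     ]
griptop ctr [0.38052612 0.30629076 0.048     ] [0.3796287  0.32173774 0.048     ] [0.3814612  0.29019533 0.048     ]
```

>>> servo_tool([
  [[-0.2,2.6,0],[0,0,0.003]],
  [[-0.33,5.15,0],[0,0,0.003]],
  [[-0.33,5.15,-2],[0,0,0.003]],
  [[-0.33,5.15,-5],[0,0,0.003]],
  [[-0.33,5.15,-8],[0,0,0.003]],
  [[-0.33,5.15,-9.8],[0,0,0.003]],
  [[-0.33,5.15,-10.4],[0,0,0.003]],
  [[-0.33,5.15,-10.4],[0,0,0.003]],
])

```text
clock: 10.98
ee_pos: [0.3808, 0.3053, 0.011]
eef_rot: [0.686, 0.727, -0.001, -0.0]
wrist_force: [-0.0, 0.1, 0.4]
opening: 0.0517
gripper_force: 0.0
```

>>> servo_tool([
  [[0,0,0],[0,0,0]],
  [[0,0,0],[0,0,0]],
  [[0,0,0],[0,0,0]],
  [[0,0,0],[0,0,0]],
  [[0,0,0],[0,0,0]],
  [[0,0,0],[0,0,0]],
  [[0,0,0],[0,0,0]],
], grip=-1, force=100)

```text
clock: 11.57
ee_pos: [0.3818, 0.3062, 0.0135]
eef_rot: [0.686, 0.728, 0.001, 0.001]
wrist_force: [-1.3, -2.3, 11.3]
opening: 0.0127
gripper_force: 97.3
```

```bash
python3 st.py
```

```text
t 11.5667 p [0.3818 0.3062 0.0135] yaw 93.36 zax [ 1.9e-03  5.0e-04 -1.0e+00] F [-1.28 -2.26 11.34] j [-0.21  0.61 -0.64  2.07  0.6   0.65 -1.2 ] op 0.012658834017455373
```

>>> servo_tool([
  [[0,0,1],[0,0,0]],
  [[0,0,4],[0,0,0]],
  [[0,0,7.5],[0,0,0]],
  [[2,0.8,8],[0,0,0.03]],
  [[5,2,8],[0,0,0.06]],
  [[8,3.2,8],[0,0,0.1]],
  [[11,4.3,8],[0,0,0.139]],
  [[13.5,5.25,8],[0,0,0.139]],
  [[13.5,5.25,8],[0,0,0.139]],
  [[13.5,5.25,8],[0,0,0.139]],
])

```text
clock: 12.4
ee_pos: [0.5166, 0.3587, 0.093]
eef_rot: [0.634, 0.773, 0.0, -0.0]
wrist_force: [-1.1, 1.4, -0.7]
opening: 0.0126
gripper_force: 97.5
```

```bash
python3 st.py; python3 - <<'E'
from h import *
for n in ['scene','side']:
    I,K,M,p,d=look(n,n+'1.png'); np.savez(n+'1.npz',K=K,M=M,p=p)
    hsv=cv2.cvtColor(I,cv2.COLOR_RGB2HSV)
    m=((hsv[...,0]>10)&(hsv[...,0]<25)&(hsv[...,1]>80)&(hsv[...,2]>110)).astype(np.uint8)
    s=robot.observe()['ee_pos'];t=s+np.array([.0312,-.156,-.0055]); q=proj(K,M,p,t); print(n,'pred tip top',q)
    nn,l,st,c=cv2.connectedComponentsWithStats(m)
    for i in range(1,nn):
        if st[i,4]>8 and abs(c[i]-q).max()<80: print(st[i],c[i])
    x,y=q.astype(int); print(m[y-12:y+13,x-14:x+15])
E
```

```text
t 12.4 p [0.5166 0.3587 0.093 ] yaw 101.29 zax [-1.e-04  1.e-03 -1.e+00] F [-1.08  1.37 -0.75] j [-0.14  0.69 -0.72  1.69  0.54  0.96 -0.87] op 0.012636487480639665
scene pred tip top [197.77232562 207.71208314]
[184 166   9  17  78] [187.20512821 172.42307692]
[162 209  38  28  91] [179.04395604 223.12087912]
[146 228   5  13  42] [147.88095238 234.19047619]
[147 243   5   4  11] [148.90909091 244.63636364]
[[0 0 0 0 0 0 0 0 0 0 0 0 0 0 0 0 0 0 0 0 0 0 0 0 0 0 0 0 0]
 [0 0 0 0 0 0 0 0 0 0 0 0 0 0 0 0 0 0 0 0 0 0 0 0 0 0 0 0 0]
 [0 0 0 0 0 0 0 0 0 0 0 0 0 0 0 0 0 0 0 0 0 0 0 0 0 0 0 0 0]
 [0 0 0 0 0 0 0 0 0 0 0 0 0 0 0 0 0 0 0 0 0 0 0 0 0 0 0 0 0]
 [0 0 0 0 0 0 0 0 0 0 0 0 0 0 0 0 0 0 0 0 0 0 0 0 0 0 0 0 0]
 [0 0 0 0 0 0 0 0 0 0 0 0 0 0 0 0 0 0 0 0 0 0 0 0 0 0 0 0 0]
 [0 0 0 0 0 0 0 0 0 0 0 0 0 0 0 0 0 0 0 0 0 0 0 0 0 0 0 0 0]
 [0 0 0 0 0 0 0 0 0 0 0 0 0 0 0 0 0 0 0 0 0 0 0 0 0 0 0 0 0]
 [0 0 0 0 0 0 0 0 0 0 0 0 0 0 0 0 0 0 0 0 0 0 0 0 0 0 0 0 0]
 [0 0 0 0 0 0 0 0 0 0 0 0 0 0 0 0 0 0 0 0 0 0 0 0 0 0 0 0 0]
 [0 0 0 0 0 0 0 0 0 0 0 0 0 0 0 0 0 0 0 0 0 0 0 0 0 0 0 0 0]
 [0 0 0 0 0 0 0 0
[... 1759 characters left out ...]
1 1 0 0 0 0 0 0 0 0 0 0 0 0]
 [0 0 0 0 0 0 0 0 0 0 0 0 0 1 1 1 1 0 0 0 0 0 0 0 0 0 0 0 0]
 [0 0 0 0 0 0 0 0 0 0 0 0 0 0 0 0 0 0 0 0 0 0 0 0 0 0 0 0 0]
 [0 0 0 0 0 0 0 0 0 0 0 0 0 0 0 0 0 0 0 0 0 0 0 0 0 0 0 0 0]
 [0 0 0 0 0 0 0 0 0 0 0 0 0 0 0 0 0 0 0 0 0 0 0 0 0 0 0 0 0]
 [0 0 0 0 0 0 0 0 0 0 0 0 0 0 0 0 0 0 0 0 0 0 0 0 0 0 0 0 0]
 [0 0 0 0 0 0 0 0 0 0 0 0 0 0 0 0 0 0 0 0 0 0 0 0 0 0 0 0 0]
 [0 0 0 0 0 0 0 0 0 0 0 0 0 0 0 0 0 0 0 0 0 0 0 0 0 0 0 0 0]
 [0 0 0 0 0 0 0 0 0 0 0 0 0 0 0 0 0 0 0 0 0 0 0 0 0 0 0 0 0]
 [0 0 0 0 0 0 0 0 0 0 0 0 0 0 0 0 0 0 0 0 0 0 0 0 0 0 0 0 0]
 [0 0 0 0 0 0 0 0 0 0 0 0 0 0 0 0 0 0 0 0 0 0 0 0 0 0 0 0 0]
 [0 0 0 0 0 0 0 0 0 0 0 0 0 0 0 0 0 0 0 0 0 0 0 0 0 0 0 0 0]]
```

```bash
python3 - <<'E'
from h import *
for n in ['scene','side']:
    z=np.load(n+'1.npz');K,M,p=z['K'],z['M'],z['p']
    for f,t in [(n+'0.png',np.array([.3896,.147,.008])),(n+'1.png',np.array([.5478,.2027,.0875]))]:
        im=cv2.imread('pics/'+f);hsv=cv2.cvtColor(im,cv2.COLOR_BGR2HSV)
        m=((hsv[...,0]>8)&(hsv[...,0]<28)&(hsv[...,1]>60)&(hsv[...,2]>90)).astype(np.uint8)
        q=proj(K,M,p,t);v,u=np.nonzero(m);k=(abs(u-q[0])<25)&(abs(v-q[1])<22);u,v=u[k],v[k]
        i=np.argsort(u)[-8:] if n=='scene' else np.argsort(v)[-8:]
        print(f,'pred',q.round(1),'end px',list(zip(u[i].tolist(),v[i].tolist())))
E
```

```text
scene0.png pred [261.4 250.4] end px [(261, 252), (261, 254), (261, 251), (262, 251), (262, 252), (262, 254), (262, 253), (263, 253)]
scene1.png pred [197.5 207.6] end px [(197, 212), (198, 208), (198, 209), (198, 210), (198, 211), (199, 210), (199, 208), (199, 209)]
side0.png pred [200.2 170.9] end px [(202, 171), (199, 172), (200, 172), (201, 172), (202, 172), (199, 173), (200, 173), (201, 173)]
side1.png pred [255.2 135.3] end px [(255, 136), (256, 136), (253, 137), (254, 137), (255, 137), (256, 137), (254, 138), (255, 138)]
```

>>> servo_tool([
  [[0,0,-2],[0,0,0]],
  [[0,0,-4],[0,0,0]],
  [[0,0,-6],[0,0,0]],
  [[0,0,-6.8],[0,0,0]],
  [[0,0,-6.9],[0,0,0]],
  [[0,0,-6.9],[0,0,0]],
  [[0,0,-6.9],[0,0,0]],
])

```text
clock: 13.08
ee_pos: [0.5162, 0.359, 0.0246]
eef_rot: [0.634, 0.774, 0.001, 0.0]
wrist_force: [-0.9, -0.3, -1.3]
opening: 0.0129
gripper_force: 97.5
```

>>> servo_tool([
  [[0,0,-0.1],[0,0,0]],
  [[0,0,-0.1],[0,0,0]],
  [[0,0,-0.1],[0,0,0]],
])

```text
clock: 13.33
ee_pos: [0.5162, 0.3586, 0.0228]
eef_rot: [0.634, 0.773, 0.0, 0.0]
wrist_force: [-0.2, 0.6, -1.3]
opening: 0.0129
gripper_force: 97.5
```

>>> servo_tool([
  [[0,0,-0.1],[0,0,0]],
  [[0,0,-0.1],[0,0,0]],
  [[0,0,-0.1],[0,0,0]],
])

```text
clock: 13.58
ee_pos: [0.516, 0.3586, 0.0213]
eef_rot: [0.634, 0.774, -0.0, 0.0]
wrist_force: [-0.2, 0.2, -0.2]
opening: 0.0129
gripper_force: 97.5
```

>>> servo_tool([
  [[0,0,-0.1],[0,0,0]],
  [[0,0,-0.1],[0,0,0]],
  [[0,0,-0.1],[0,0,0]],
])

```text
clock: 13.83
ee_pos: [0.516, 0.3587, 0.0204]
eef_rot: [0.634, 0.774, 0.0, 0.0]
wrist_force: [0.5, 0.7, 2.5]
opening: 0.0126
gripper_force: 98.0
```

>>> servo_tool([
  [[0,0,-0.1],[0,0,0]],
  [[0,0,-0.1],[0,0,0]],
  [[0,0,-0.1],[0,0,0]],
])

```text
clock: 14.08
ee_pos: [0.516, 0.3589, 0.0195]
eef_rot: [0.634, 0.774, 0.0, 0.0]
wrist_force: [-1.2, 2.1, 6.7]
opening: 0.0128
gripper_force: 98.5
```

>>> servo_tool([
  [[0,0,0.2],[0,0,0]],
  [[0.06,-0.29,0.2],[0,0,0]],
  [[0.14,-0.69,0.2],[0,0,0]],
  [[0.22,-1.08,0.2],[0,0,0]],
  [[0.29,-1.47,0.2],[0,0,0]],
  [[0.37,-1.86,0.2],[0,0,0]],
  [[0.45,-2.26,0.2],[0,0,0]],
  [[0.53,-2.65,0.2],[0,0,0]],
  [[0.61,-3.04,0.2],[0,0,0]],
  [[0.69,-3.43,0.2],[0,0,0]],
  [[0.76,-3.82,0.2],[0,0,0]],
  [[0.82,-4.12,0.2],[0,0,0]],
])

```text
clock: 15.08
ee_pos: [0.5243, 0.3168, 0.0213]
eef_rot: [0.634, 0.773, -0.0, 0.0]
wrist_force: [0.0, 0.4, 1.0]
opening: 0.0126
gripper_force: 97.6
```

```bash
python3 st.py; python3 - <<'E'
from h import *
I,K,M,p,d=look('wrist','w8.png')
hsv=cv2.cvtColor(I,cv2.COLOR_RGB2HSV);m=((hsv[...,0]>40)&(hsv[...,0]<85)&(hsv[...,1]>120)).astype(np.uint8)
n,l,st,c=cv2.connectedComponentsWithStats(m);print('wrist',[ (st[i].tolist()) for i in range(1,n) if st[i,4]>30])
I,K,M,p,d=look('side','side2.png')
hsv=cv2.cvtColor(I,cv2.COLOR_RGB2HSV);m=((hsv[...,0]>40)&(hsv[...,0]<85)&(hsv[...,1]>90)).astype(np.uint8)
n,l,st,c=cv2.connectedComponentsWithStats(m);print([ (st[i].tolist(),ray(K,M,p,*c[i],.016).round(3).tolist()) for i in range(1,n) if st[i,4]>5 and st[i,1]>140 and st[i,0]>230 and st[i,0]<300])
E
```

```text
t 15.0833 p [0.5243 0.3168 0.0213] yaw 101.34 zax [ 0.e+00 -1.e-04 -1.e+00] F [0.05 0.42 1.04] j [-0.11  0.76 -0.66  1.76  0.61  0.83 -0.87] op 0.01259682710445685
wrist []
[([260, 167, 4, 2, 6], [0.561, 0.139, 0.016])]
```

>>> servo_tool([
  [[0.08,-0.39,0.05],[0,0,0]],
  [[0.16,-0.78,0.05],[0,0,0]],
  [[0.24,-1.18,0.05],[0,0,0]],
  [[0.31,-1.57,0.05],[0,0,0]],
  [[0.39,-1.96,0.05],[0,0,0]],
  [[0.47,-2.35,0.05],[0,0,0]],
  [[0.55,-2.75,0.05],[0,0,0]],
  [[0.63,-3.14,0.05],[0,0,0]],
  [[0.71,-3.53,0.05],[0,0,0]],
  [[0.78,-3.92,0.05],[0,0,0]],
])

```text
clock: 16.02
ee_pos: [0.532, 0.2777, 0.0218]
eef_rot: [0.634, 0.774, -0.0, 0.0]
wrist_force: [1.0, 0.5, -0.9]
opening: 0.0127
gripper_force: 97.5
```

```bash
python3 st.py; python3 - <<'E'
from h import *
look('side','side3.png');look('wrist','w9.png')
for f in ['side1','side2','side3']:
    hsv=cv2.cvtColor(cv2.imread(f'pics/{f}.png'),cv2.COLOR_BGR2HSV);m=((hsv[...,0]>40)&(hsv[...,0]<85)&(hsv[...,1]>70)).astype(np.uint8)
    n,l,st,c=cv2.connectedComponentsWithStats(m);print(f,[st[i].tolist() for i in range(1,n) if 240<st[i,0]<300 and 140<st[i,1]<200])
E
```

```text
t 16.0167 p [0.532  0.2777 0.0218] yaw 101.34 zax [-0.e+00 -1.e-04 -1.e+00] F [ 0.99  0.5  -0.88] j [-0.04  0.75 -0.66  1.79  0.61  0.82 -0.81] op 0.012705531514473354
side1 [[257, 163, 7, 5, 26]]
side2 [[260, 166, 5, 3, 11]]
side3 []
```

>>> servo_tool([
  [[0.08,-0.39,0],[0,0,0]],
  [[0.16,-0.78,0],[0,0,0]],
  [[0.24,-1.18,0],[0,0,0]],
  [[0.31,-1.57,0],[0,0,0]],
  [[0.39,-1.96,0],[0,0,0]],
  [[0.47,-2.35,0],[0,0,0]],
  [[0.55,-2.75,0],[0,0,0]],
  [[0.63,-3.14,0],[0,0,0]],
  [[0.71,-3.53,0],[0,0,0]],
  [[0.78,-3.92,0],[0,0,0]],
])

```text
clock: 16.95
ee_pos: [0.5398, 0.2385, 0.0217]
eef_rot: [0.634, 0.774, -0.0, -0.0]
wrist_force: [-0.2, -0.1, -0.4]
opening: 0.0127
gripper_force: 97.5
```

>>> servo_tool([
  [[0.06,-0.29,0],[0,0,0]],
  [[0.12,-0.59,0],[0,0,0]],
  [[0.18,-0.88,0],[0,0,0]],
  [[0.24,-1.18,0],[0,0,0]],
  [[0.29,-1.47,0],[0,0,0]],
  [[0.35,-1.76,0],[0,0,0]],
  [[0.39,-1.96,0],[0,0,0]],
])

```text
clock: 17.53
ee_pos: [0.5437, 0.2189, 0.0217]
eef_rot: [0.634, 0.773, -0.0, 0.0]
wrist_force: [0.8, -0.5, 0.1]
opening: 0.013
gripper_force: 97.5
```

>>> servo_tool([
  [[0.06,-0.29,0],[0,0,0]],
  [[0.12,-0.59,0],[0,0,0]],
  [[0.18,-0.88,0],[0,0,0]],
  [[0.24,-1.18,0],[0,0,0]],
  [[0.29,-1.47,0],[0,0,0]],
  [[0.35,-1.76,0],[0,0,0]],
  [[0.39,-1.96,0],[0,0,0]],
])

```text
clock: 18.12
ee_pos: [0.5476, 0.1992, 0.0217]
eef_rot: [0.634, 0.773, -0.0, 0.0]
wrist_force: [-0.2, 2.4, 0.3]
opening: 0.0128
gripper_force: 97.5
```

>>> servo_tool([
  [[0.04,-0.2,0],[0,0,0]],
  [[0.08,-0.39,0],[0,0,0]],
  [[0.12,-0.59,0],[0,0,0]],
  [[0.16,-0.78,0],[0,0,0]],
  [[0.2,-0.98,0],[0,0,0]],
])

```text
clock: 18.53
ee_pos: [0.5496, 0.1898, 0.0218]
eef_rot: [0.634, 0.774, -0.0, -0.0]
wrist_force: [-1.3, 2.7, 0.4]
opening: 0.0131
gripper_force: 97.5
```

>>> servo_tool([
  [[0.04,-0.2,0],[0,0,0]],
  [[0.08,-0.39,0],[0,0,0]],
  [[0.12,-0.59,0],[0,0,0]],
  [[0.16,-0.78,0],[0,0,0]],
  [[0.2,-0.98,0],[0,0,0]],
])

```text
clock: 18.95
ee_pos: [0.5515, 0.1799, 0.0217]
eef_rot: [0.634, 0.774, -0.0, -0.0]
wrist_force: [0.0, 2.5, -1.4]
opening: 0.0127
gripper_force: 97.5
```

>>> servo_tool([
  [[0.03,-0.15,0],[0,0,0]],
  [[0.06,-0.29,0],[0,0,0]],
  [[0.09,-0.44,0],[0,0,0]],
  [[0.12,-0.59,0],[0,0,0]],
])

```text
clock: 19.28
ee_pos: [0.5527, 0.1742, 0.0218]
eef_rot: [0.634, 0.774, -0.0, -0.0]
wrist_force: [-0.5, 2.3, 0.0]
opening: 0.0127
gripper_force: 97.5
```

>>> servo_tool([
  [[0.03,-0.15,0],[0,0,0]],
  [[0.06,-0.29,0],[0,0,0]],
  [[0.09,-0.44,0],[0,0,0]],
  [[0.12,-0.59,0],[0,0,0]],
])

```text
clock: 19.62
ee_pos: [0.554, 0.1682, 0.0218]
eef_rot: [0.634, 0.774, -0.0, -0.0]
wrist_force: [0.1, 2.6, -0.4]
opening: 0.0131
gripper_force: 97.5
```

>>> servo_tool([
  [[0.02,-0.1,0],[0,0,0]],
  [[0.04,-0.2,0],[0,0,0]],
  [[0.06,-0.29,0],[0,0,0]],
])

```text
clock: 19.87
ee_pos: [0.5545, 0.1653, 0.0218]
eef_rot: [0.634, 0.774, -0.0, -0.0]
wrist_force: [-1.0, 2.4, 1.2]
opening: 0.0129
gripper_force: 97.5
```

>>> servo_tool([
  [[0.02,-0.1,0],[0,0,0]],
  [[0.04,-0.2,0],[0,0,0]],
  [[0.06,-0.29,0],[0,0,0]],
])

```text
clock: 20.12
ee_pos: [0.5552, 0.1624, 0.0218]
eef_rot: [0.634, 0.774, -0.0, -0.0]
wrist_force: [-0.7, 2.0, -0.1]
opening: 0.0126
gripper_force: 97.5
```

>>> servo_tool([
  [[0.02,-0.1,0],[0,0,0]],
  [[0.04,-0.2,0],[0,0,0]],
  [[0.06,-0.29,0],[0,0,0]],
])

```text
clock: 20.37
ee_pos: [0.5557, 0.1596, 0.0218]
eef_rot: [0.634, 0.774, 0.0, -0.0]
wrist_force: [-1.8, 8.5, 0.6]
opening: 0.0128
gripper_force: 97.6
```

Force is rising (about +6 N), so I'm switching to fine steps.

>>> servo_tool([
  [[0.01,-0.05,0],[0,0,0]],
  [[0.02,-0.1,0],[0,0,0]],
  [[0.02,-0.1,0],[0,0,0]],
])

```text
clock: 20.62
ee_pos: [0.5558, 0.1596, 0.0219]
eef_rot: [0.633, 0.774, 0.0, -0.0]
wrist_force: [-1.2, 8.0, 1.0]
opening: 0.0128
gripper_force: 97.7
```

```bash
python3 st.py
```

```text
t 20.6167 p [0.5558 0.1596 0.0219] yaw 101.38 zax [-0.      0.0012 -1.    ] F [-1.19  7.99  1.02] j [ 0.17  0.72 -0.67  1.85  0.61  0.79 -0.62] op 0.012799420210991978
```

>>> servo_tool([
  [[0.01,-0.05,0],[0,0,0]],
  [[0.02,-0.1,0],[0,0,0]],
  [[0.02,-0.1,0],[0,0,0]],
])

```text
clock: 20.87
ee_pos: [0.556, 0.1588, 0.022]
eef_rot: [0.633, 0.774, 0.001, -0.0]
wrist_force: [-2.4, 7.9, 0.3]
opening: 0.0129
gripper_force: 97.7
```

>>> servo_tool([
  [[0.01,-0.05,0],[0,0,0]],
  [[0.01,-0.05,0],[0,0,0]],
])

```text
clock: 21.03
ee_pos: [0.556, 0.1584, 0.022]
eef_rot: [0.633, 0.774, 0.001, -0.0]
wrist_force: [-1.3, 7.9, 1.6]
opening: 0.0126
gripper_force: 97.7
```

>>> servo_tool([
  [[0.01,-0.05,0],[0,0,0]],
  [[0.02,-0.1,0],[0,0,0]],
  [[0.02,-0.1,0],[0,0,0]],
])

```text
clock: 21.28
ee_pos: [0.5563, 0.1576, 0.022]
eef_rot: [0.633, 0.774, 0.001, -0.0]
wrist_force: [-2.2, 10.1, 1.3]
opening: 0.0126
gripper_force: 97.7
```

>>> servo_tool([
  [[0.01,-0.05,0],[0,0,0]],
  [[0.01,-0.07,0],[0,0,0]],
  [[0.01,-0.07,0],[0,0,0]],
])

```text
clock: 21.53
ee_pos: [0.5564, 0.1567, 0.022]
eef_rot: [0.633, 0.774, 0.001, -0.0]
wrist_force: [-1.7, 7.4, 1.4]
opening: 0.0132
gripper_force: 97.6
```

>>> servo_tool([
  [[0.01,-0.05,0],[0,0,0]],
  [[0.01,-0.07,0],[0,0,0]],
  [[0.01,-0.07,0],[0,0,0]],
])

```text
clock: 21.78
ee_pos: [0.5565, 0.156, 0.022]
eef_rot: [0.633, 0.774, 0.001, -0.0]
wrist_force: [-1.9, 8.3, 0.9]
opening: 0.013
gripper_force: 97.6
```

>>> servo_tool([
  [[0.01,-0.05,0],[0,0,0]],
  [[0.01,-0.07,0],[0,0,0]],
  [[0.01,-0.07,0],[0,0,0]],
])

```text
clock: 22.03
ee_pos: [0.5566, 0.1554, 0.022]
eef_rot: [0.633, 0.774, 0.001, -0.0]
wrist_force: [-1.7, 8.5, 0.8]
opening: 0.0127
gripper_force: 97.6
```

>>> servo_tool([
  [[0.01,-0.05,0],[0,0,0]],
  [[0.01,-0.07,0],[0,0,0]],
  [[0.01,-0.07,0],[0,0,0]],
])

```text
clock: 22.28
ee_pos: [0.5567, 0.1549, 0.0221]
eef_rot: [0.633, 0.774, 0.001, -0.0]
wrist_force: [-2.0, 9.3, 1.3]
opening: 0.013
gripper_force: 97.7
```

>>> servo_tool([
  [[0.01,-0.04,0],[0,0,0]],
  [[0.01,-0.06,0],[0,0,0]],
  [[0.01,-0.06,0],[0,0,0]],
])

```text
clock: 22.53
ee_pos: [0.5567, 0.1546, 0.0221]
eef_rot: [0.633, 0.774, 0.001, -0.001]
wrist_force: [-3.0, 11.8, 1.5]
opening: 0.0125
gripper_force: 97.7
```

>>> servo_tool([
  [[0.01,-0.04,0],[0,0,0]],
  [[0.01,-0.04,0],[0,0,0]],
])

```text
clock: 22.7
ee_pos: [0.5567, 0.1544, 0.0221]
eef_rot: [0.633, 0.774, 0.001, -0.001]
wrist_force: [-2.6, 13.1, 1.9]
opening: 0.0128
gripper_force: 97.8
```

>>> servo_tool([
  [[0,-0.03,0],[0,0,0]],
  [[0,-0.03,0],[0,0,0]],
])

```text
clock: 22.87
ee_pos: [0.5567, 0.1543, 0.0222]
eef_rot: [0.633, 0.774, 0.001, -0.001]
wrist_force: [-3.9, 14.0, 1.5]
opening: 0.0128
gripper_force: 97.8
```

>>> servo_tool([
  [[0,-0.03,0],[0,0,0]],
  [[0,-0.03,0],[0,0,0]],
  [[0,-0.03,0],[0,0,0]],
])

```text
clock: 23.12
ee_pos: [0.5567, 0.1542, 0.0222]
eef_rot: [0.633, 0.774, 0.001, -0.001]
wrist_force: [-3.1, 14.3, 1.5]
opening: 0.0127
gripper_force: 97.8
```

>>> servo_tool([
  [[-0.02,0.1,0],[0,0,0]],
  [[-0.05,0.25,0],[0,0,0]],
  [[-0.08,0.38,0],[0,0,0]],
  [[-0.08,0.38,0],[0,0,0]],
])

```text
clock: 23.45
ee_pos: [0.556, 0.1568, 0.0219]
eef_rot: [0.633, 0.774, 0.001, -0.0]
wrist_force: [-1.7, 9.0, 1.3]
opening: 0.0129
gripper_force: 97.7
```

>>> servo_tool([
  [[-0.02,0.1,0],[0,0,0]],
  [[-0.02,0.1,0],[0,0,0]],
])

```text
clock: 23.62
ee_pos: [0.5559, 0.1573, 0.0219]
eef_rot: [0.633, 0.774, 0.0, -0.0]
wrist_force: [-1.0, 6.4, 0.4]
opening: 0.013
gripper_force: 97.6
```

>>> servo_tool([
  [[-0.02,0.1,0],[0,0,0]],
  [[-0.02,0.1,0],[0,0,0]],
])

```text
clock: 23.78
ee_pos: [0.5558, 0.1576, 0.0218]
eef_rot: [0.634, 0.774, -0.0, 0.0]
wrist_force: [-0.9, 3.3, -0.0]
opening: 0.0127
gripper_force: 97.5
```

>>> servo_tool([
  [[-0.02,0.1,0],[0,0,0]],
  [[-0.02,0.1,0],[0,0,0]],
])

```text
clock: 23.95
ee_pos: [0.5556, 0.1582, 0.0217]
eef_rot: [0.634, 0.773, -0.0, 0.0]
wrist_force: [-0.4, 0.0, -1.3]
opening: 0.013
gripper_force: 97.5
```

Force fell to zero within 1 mm where the plunger had given 8 N on the way in, so the latch holds. Now I'll withdraw along the channel.

>>> servo_tool([
  [[-0.1,0.49,0],[0,0,0]],
  [[-0.29,1.47,0],[0,0,0]],
  [[-0.59,2.94,0],[0,0,0]],
  [[-0.98,4.9,0],[0,0,0]],
  [[-1.37,6.86,0],[0,0,0]],
  [[-1.76,8.83,0],[0,0,0]],
  [[-2.16,10.79,0],[0,0,0]],
  [[-2.55,12.75,0],[0,0,0]],
  [[-2.94,14.71,0],[0,0,0]],
  [[-3.33,16.67,0],[0,0,0]],
  [[-3.72,18.63,0],[0,0,0]],
  [[-4.12,20.59,0],[0,0,0]],
])

```text
clock: 24.95
ee_pos: [0.5135, 0.3662, 0.0217]
eef_rot: [0.634, 0.774, -0.0, -0.0]
wrist_force: [0.1, -0.3, -0.3]
opening: 0.0127
gripper_force: 97.5
```

>>> servo_tool([
  [[-0.39,1.96,0],[0,0,0]],
  [[-0.69,3.43,0],[0,0,0]],
  [[-0.69,3.43,1],[0,0,0]],
  [[-0.69,3.43,3],[0,0,0]],
  [[-0.69,3.43,3],[0,0,0]],
])

```text
clock: 25.37
ee_pos: [0.5079, 0.4004, 0.0549]
eef_rot: [0.633, 0.774, 0.002, 0.0]
wrist_force: [1.7, -0.2, 0.3]
opening: 0.0126
gripper_force: 97.5
```

```bash
python3 st.py; python3 - <<'E'
from h import *
for n in ['scene','side']: look(n,n+'4.png')
I=cv2.imread('pics/scene4.png');hsv=cv2.cvtColor(I,cv2.COLOR_BGR2HSV)
m=((hsv[...,0]>40)&(hsv[...,0]<85)&(hsv[...,1]>70)).astype(np.uint8);n,l,st,c=cv2.connectedComponentsWithStats(m);print([st[i].tolist() for i in range(1,n) if st[i,4]>3])
E
```

```text
t 25.3667 p [0.5079 0.4004 0.0549] yaw 101.39 zax [ 0.0024  0.0021 -1.    ] F [ 1.71 -0.16  0.32] j [-0.24  0.77 -0.69  1.66  0.58  0.93 -0.95] op 0.012606978207667182
[[310, 122, 2, 6, 10], [376, 161, 7, 9, 40]]
```

>>> servo_tool([
  [[-2.5,-1.5,1],[0,0,-0.03]],
  [[-5,-3.2,1],[0,0,-0.06]],
  [[-7.5,-5,1],[0,0,-0.09]],
  [[-10,-7,1],[0,0,-0.12]],
  [[-12.4,-9,1],[0,0,-0.14]],
  [[-12.4,-9,-1],[0,0,-0.14]],
  [[-12.4,-9,-3],[0,0,-0.14]],
  [[-12.4,-9,-3.8],[0,0,-0.14]],
  [[-12.4,-9,-4],[0,0,-0.14]],
  [[-12.4,-9,-4],[0,0,-0.14]],
])

```text
clock: 26.3
ee_pos: [0.3842, 0.3087, 0.0121]
eef_rot: [0.686, 0.727, -0.0, 0.001]
wrist_force: [2.1, -3.9, 9.6]
opening: 0.0128
gripper_force: 104.4
```

```bash
python3 st.py
```

```text
t 26.3 p [0.3842 0.3087 0.0121] yaw 93.3 zax [ 8.e-04 -9.e-04 -1.e+00] F [ 2.1  -3.93  9.64] j [-0.22  0.62 -0.64  2.06  0.61  0.65 -1.21] op 0.012751801695246355
```

On the bench (Fz ≈ 10 N). I'll release, rise and check.

>>> servo_tool([
  [[0,0,0.05],[0,0,0]],
  [[0,0,0.05],[0,0,0]],
  [[0,0,0.05],[0,0,0]],
  [[0,0,0.05],[0,0,0]],
  [[0,0,0.05],[0,0,0]],
  [[0,0,1],[0,0,0]],
  [[0,0,3],[0,0,0]],
  [[0,0,6],[0,0,0]],
  [[0,0,9.5],[0,0,0]],
  [[0,-2.5,11],[0,0,0]],
  [[0,-5,11],[0,0,0]],
  [[0,-5,11],[0,0,0]],
], grip=0.2)

```text
clock: 27.3
ee_pos: [0.3841, 0.2549, 0.1228]
eef_rot: [0.687, 0.726, -0.0, 0.001]
wrist_force: [1.3, -0.7, -0.3]
opening: 0.0513
gripper_force: 0.0
```

```bash
python3 st.py; python3 - <<'E'
from h import *
I,K,M,p,d=look('wrist','w10.png')
im=cv2.imread('pics/w10.png');hsv=cv2.cvtColor(im,cv2.COLOR_BGR2HSV)
m=((hsv[...,0]>5)&(hsv[...,0]<28)&(hsv[...,1]>80)).astype(np.uint8);m[:100]=0;m[310:]=0;m[:,:215]=0;m[:,290:]=0
for v in list(range(112,180,6))+[200,240,280,290]:
    u=np.nonzero(m[v])[0]
    if len(u): print(v,u.min(),u.max())
# latch state: red tab / orange in side & scene images before vs after (head region)
for n in ['scene','side']:
    look(n,n+'5.png')
    for k in '05':
        h=cv2.cvtColor(cv2.imread(f'pics/{n}{k}.png'),cv2.COLOR_BGR2HSV)
        x0,y0,x1,y1=(225,170,280,220) if n=='scene' else (245,155,310,215)
        r=((h[...,0]<8)|(h[...,0]>172))&(h[...,1]>150)&(h[...,2]>80);o=(h[...,0]>=8)&(h[...,0]<20)&(h[...,1]>120)
        for nm,mm in (('red',r),('cop',o)):
            q=np.argwhere(mm[y0:y1,x0:x1]);print(n,k,nm,len(q),(q.mean(0)[::-1]+[x0,y0]).round(1) if len(q) else '')
E
```

```text
t 27.3 p [0.3841 0.2549 0.1228] yaw 93.15 zax [ 0.0014 -0.0022 -1.    ] F [ 1.33 -0.65 -0.33] j [ 0.04  0.38 -0.81  2.09  0.38  0.82 -0.94] op 0.051298250307757504
118 251 260
124 248 264
130 247 264
136 248 264
142 248 264
148 247 264
154 248 264
160 249 263
166 251 260
172 251 260
178 251 260
200 251 259
240 251 259
280 251 259
scene 0 red 3 [236. 193.]
scene 0 cop 1 [240. 196.]
scene 5 red 0 
scene 5 cop 0 
side 0 red 92 [298.1 172.2]
side 0 cop 12 [275.2 182.9]
side 5 red 92 [298.1 172.2]
side 5 cop 11 [275.2 183. ]
```

```bash
python3 -c "
from plant import job
print(job.close_job())"
```

```text
the job is handed in; nothing more can be done
None
```

I pushed the AA cell home plus end first with the stick, laid the stick flat on the bench clear of the fixture, and handed the job in at about 27 s. The push peaked at about 14.6 N at the wrist. I read the latch as dropped because the push force fell to zero within about 1 mm on withdrawal; no score came back.

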